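# Gape a spring clip around the top edge of a polished plate

### The arm

A 6-joint arm with a two-finger parallel gripper is mounted at the origin on a cart in front of the work surface, level with it; the furniture and walls round the work are solid. World frame = base frame: x ahead of the robot, y to its left, z up, the work surface at z = 0. Lengths are in mm, angles in rad, forces in N, time in s.
With the tool pointing down it reaches from about 350 to 775 mm from the base axis. Payload 7.3 kg.
Tool frame: the origin (TCP) lies midway between the tips of the shut fingers; the grasp point (between the pads) lies 19 mm behind it; z points along the fingers, y is the line along which they close (so a half turn about z gives the same grasp; the last joint's range is limited). The gripper opens to 92 mm and grips with 3 to 60 N. Pads are 19 mm wide; open, the fingers measure 130 mm over their backs; the gripper's body (75 mm by 190 mm) begins 47 mm behind the grasp point.
Start: joints at [1.148, 0.342, 1.524, -0, 1.275, -0.146], TCP at [143.456, 505.04, 226.741] pointing down, gripper open.
Joint ranges: [-2.53, 2.53], [-0.77, 2.02], [0.04, 2.7], [-1, 4.14], [0.28, 2.66], [-3.11, 3.11]. Speed limits (rad/s): [2.57, 2.57, 3.14, 3.14, 3.14, 3.14].

### API

Orientations are given as [roll, pitch, yaw] about the fixed x, y, z axes, in that order (R = Rz(yaw) Ry(pitch) Rx(roll)).
In Python, from plant import monitor, optics, workorder gives the robot as it stands. The module is installed in compiled form; this text tells all that it offers.
- The arm moves only by the tool servo_tool, never from a script. Its arguments are lists of equal length, an entry for each row: "linear": the shift along the tool's x, y, z as a fraction of full scale, a list of three; "spin": the turn about the tool's z as a fraction of full scale. In form: {"linear": [[dx, dy, dz], ...], "spin": [spin, ...]}. A call has exactly 8 rows; each row shifts and turns the commanded pose from where the row before left it, along the tool's axes as they then stand; what a row does not reach is not made up. Full scale, the value 1, is 200 mm for a shift and 90 degrees for a turn. A row lasts 1/8 s, in which the tool goes at most 62.5 mm and 10.7 degrees, less where a joint would pass 70% of its speed; a pose out of reach is approached as far as the arm can. A call with a number of a shift or a turn outside -1 to 1 is refused whole. A call with a gripper value outside its range is refused whole. "hand" is the opening, from -1 (shut) to 1 (fully open), set as the call begins (left out, the last holds). The fingers move at their own pace and stop on an object; the grip force is fixed at half the most. Time passes only in rows, so rows that do not move let the fingers close, or fill a call up. It gives the time, the measured TCP pose, the force, the opening and the grip force at its end, in the units of the state.
- monitor.get_obs(): the state, without advancing time (a new reading comes with each control period).
- optics.capture(name): name is "scene" or "top" or "wrist"; returns a dict with "frame" (400x640x3 uint8, blue, green, red), "K" (3x3 intrinsics, pixels), "world_to_cam" (4x4, takes a point from world to camera coordinates). Camera axes: x right, y down, z forward; pixel columns grow to the right and rows downward; lengths in mm; the calibration is good to about 2 mm. A picture is of the moment at which its call begins. There is no depth.
- workorder.close_job(): hands the job in; it is judged then, once.
The state is a dict: "time": time; "joint_positions": joint angles; "dq": joint speeds; "tau": joint torques, N m; "tool_pos": TCP position; "tcp_rot": TCP orientation; "contact_force": force on the tool from outside, world axes, zero at the start; "moment": the same for the moment, N m; "grip_width": finger opening in mm; "finger_force": force on a finger pad.
Only numpy, scipy, OpenCV 4.12 (cv2) and the standard library are available. Lean on these libraries where they do the work, as an engineer would, in place of code of your own. Each camera call takes 0.05 s, during which the arm holds its last target. There are 200 camera calls.

### The job

Lift the taller of the two metal plates out of the two-slot rack, gripping it only by its two narrow side edges so that the fingers never touch its polished faces, stand it fully down in the slot of the single-slot wooden stand and let go of it. Then squeeze the two grip bars of the spring clip to take it off its post, and bring it over the middle of the plate's top edge, wide open, so that its two jaws reach down about 15 mm on either side of the plate, square to it and not touching it. Finish while still holding the clip there, squeezed wide open; leave the short plate and the loose things on the table where they are.

Things in the scene. Friction and masses are not known exactly. Their poses are not given: they have to be found in the camera images.
- tall_plate: The taller aluminium plate, standing upright in one of the two slots of the rack: 85 mm tall, 58 mm wide, 6 mm thick (5 mm at its two narrow side edges), 90 g. Origin at the middle of its bottom edge; z up along its height, y along its width, x normal to its polished faces.
- tall_plate_faces: The polished faces of the tall plate (fixed to it, same origin and axes): the middle 46 mm of its width on both sides, 0.5 mm proud of the bare margin. The fingers must not touch them. The two 5 mm thick side edges, 58 mm apart, are free to grip.
- short_plate: The shorter plate in the other slot of the rack: 50 mm tall, otherwise the same (58 x 6 mm). To be left alone. Origin at the middle of its bottom edge, z up.
- rack: Fixed wooden rack, 100 x 86 x 28 mm (x, y, z), with two parallel slots along its y at x = -24 mm and +24 mm. Slots 8 mm wide, 66 mm long, 20 mm deep. Origin at the middle of its underside, on the table.
- stand: Fixed wooden stand, 28 mm high, 56 x 92 mm on a 70 x 104 mm foot, with a single slot in the middle of its top along its y. Origin at the middle of its underside, on the table.
- stand_slot (a point): Middle of the floor of the stand's slot, 8 mm above the table. The slot is 8 mm wide (x), 66 mm long (y), 20 mm deep, with a 3 mm chamfer round its mouth; axes as the stand's.
- post: Fixed parking post for the clip: a foot 56 x 76 x 10 mm with an upright 4 mm thick steel strip, 56 mm long along its y, its top 55 mm above the table. Origin at the middle of its underside.
- clip: Spring clip of bright steel, 60 g, clamped at the start on the top of the post's strip, jaws down, handles up. Origin on its pivot axis, which runs along its y (20 mm above the strip's top at the start); z up towards the handles, x across the jaws. The jaws are 30 mm wide (y) and reach 32 mm below the pivot; the pivot pin closes the throat 5 mm below the pivot axis.
- clip_bar_a (a point): Middle of the rubber grip bar (8 mm thick, 34 mm long along the clip's y) of the +x half. Clamped on the post, the two bars lie 38 mm above the pivot, 56 mm apart over their outsides. Pushing them together along x spreads the jaws: about 6 N on each bar at first, 10 N fully squeezed, when they are 23 mm apart over their outsides and 44 mm above the pivot, and the jaw tips 29 mm apart.
- clip_bar_b (a point): The same on the -x half.
- clip_tip_a (a point): Inner tip of the clip's jaw on its +x side, 32 mm below the pivot when closed.
- clip_tip_b (a point): Inner tip of the clip's jaw on its -x side, 32 mm below the pivot when closed.
- clip_jaw_a (a joint): Opening angle of each jaw (both turn alike, away from each other), rad: -0.06 closed on nothing, 0 clamped on the 4 mm strip, 0.40 fully squeezed open, at the stop.
- tape_measure: Bystander: tape measure, 28 x 58 x 52 mm.
- tin_wax: Bystander: flat round tin, 60 mm across, 20 mm high.
- cedar_block: Bystander: wooden block, 45 x 62 x 40 mm.
- eyelet_jar: Bystander: small jar with black cap, 45 mm across, 56 mm high.
- marker: Bystander: marker pen lying down, 128 mm long, 15 mm thick.

How it is judged:
By the outcome, as a careful person would: the job done as asked, in the order asked, and still so for the second after the job is handed in, while the arm keeps its last pose, push and grip.
It also fails if it takes over 56 s, if anything falls off the work surface, if the arm or the gripper's body presses on something with over 40 N, if the wrist force passes 120 N, or if a joint passes its speed limit or range.

## Working session

There is one attempt and no reset: what is moved stays moved. The work goes in short steps, Python scripts to look and compute and a tool call to move; the robot and the scene stay as the last step left them, time stands still between calls to the robot, and variables do not carry over. Pictures are saved under pics/ and viewed, at most 10 in all, crops included, and the job is handed in when it is done.

Besides the shell and the picture viewer there is one more tool, called as name(argument=value, ...) on one line, values as JSON. servo_tool: Moves the arm, as the interface text tells. Shift numbers are shares of 200 mm and turn numbers shares of 90 degrees, none past 1 either way. Its arguments: {"type":"object","properties":{"linear":{"type":"array","items":{"type":"array","items":{"type":"number","minimum":-1,"maximum":1}}},"spin":{"type":"array","items":{"type":"number","minimum":-1,"maximum":1}},"hand":{"type":"number"}},"required":["linear","spin"]}

```bash
mkdir -p pics
cat > h.py <<'E'
import numpy as np, cv2
from plant import monitor, optics, workorder
def cap(n,save=None):
    d=optics.capture(n)
    if save: cv2.imwrite(f'pics/{save}.png',d['frame'])
    return d
def ray(d,uv):
    T=d['world_to_cam'];R=T[:3,:3];c=-R.T@T[:3,3]
    v=R.T@np.linalg.inv(d['K'])@np.array([uv[0],uv[1],1.]);return c,v/np.linalg.norm(v)
def onz(d,uv,z):
    c,v=ray(d,uv);return c+v*(z-c[2])/v[2]
def tri(*pairs):
    A=np.zeros((3,3));b=np.zeros(3)
    for d,uv in pairs:
        c,v=ray(d,uv);P=np.eye(3)-np.outer(v,v);A+=P;b+=P@c
    return np.linalg.solve(A,b)
def proj(d,p):
    T=d['world_to_cam'];q=T[:3,:3]@np.array(p,float)+T[:3,3];q=d['K']@q;return q[:2]/q[2]
E
python3 - <<'E'
from h import *
import pickle
D={}
for n in ['scene','top','wrist']:
    D[n]=cap(n,n+'0'); print(n,D[n]['K'].round(1).tolist(),D[n]['world_to_cam'].round(3).tolist())
pickle.dump(D,open('d0.pkl','wb'))
o=monitor.get_obs();print({k:np.round(v,3).tolist() for k,v in o.items()})
E
```

```text
scene [[477.2, 0.0, 311.3], [0.0, 477.2, 197.2], [0.0, 0.0, 1.0]] [[0.438, -0.899, -0.001, -305.046], [-0.414, -0.201, -0.888, 273.614], [0.798, 0.389, -0.461, 829.85], [0.0, 0.0, 0.0, 1.0]]
top [[449.7, 0.0, 318.4], [0.0, 449.7, 207.8], [0.0, 0.0, 1.0]] [[0.023, -1.0, 0.003, -103.201], [-0.998, -0.023, -0.053, 525.174], [0.053, -0.001, -0.999, 1061.92], [0.0, 0.0, 0.0, 1.0]]
wrist [[286.1, 0.0, 313.2], [0.0, 286.1, 203.1], [0.0, 0.0, 1.0]] [[0.274, 0.962, -0.0, -524.938], [0.931, -0.265, 0.252, -30.592], [0.242, -0.07, -0.968, 388.404], [0.0, 0.0, 0.0, 1.0]]
{'time': 0.15, 'joint_positions': [1.148, 0.343, 1.525, -0.0, 1.275, -0.146], 'dq': [-0.002, -0.001, -0.003, -0.002, -0.0, -0.001], 'tau': [0.001, -43.148, -24.435, 0.072, 0.054, -0.0], 'tool_pos': [143.336, 504.741, 226.205], 'tcp_rot': [-3.14, -0.0, 2.865], 'contact_force': [0.205, -0.194, -0.061], 'moment': [-0.015, -0.007, -0.022], 'finger_force': 0.0, 'grip_width': 91.603}
```

View pics/scene0.png

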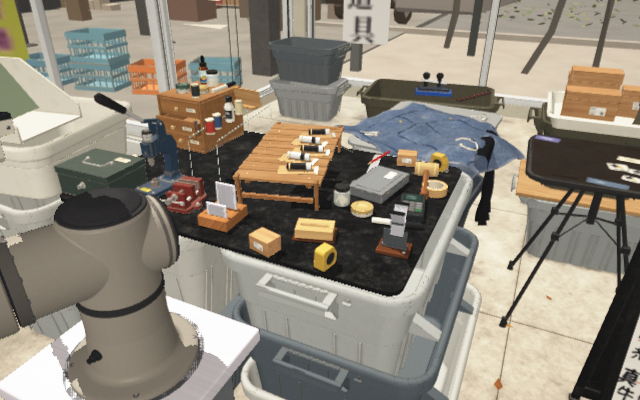

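View pics/top0.png

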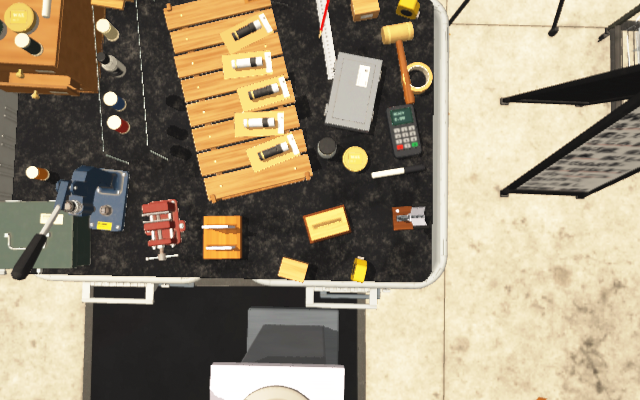

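The scene view has the rack with both plates at about (222,210), the stand at (316,230) and the clip on its post at (397,235). In the top view these are at (222,237), (327,223) and (408,217). I'll enlarge these regions.

Run:
```python
import cv2,numpy as np
t=cv2.imread('pics/top0.png');s=cv2.imread('pics/scene0.png')
I=cv2.INTER_CUBIC
a=cv2.resize(t[200:268,195:275],None,fx=5,fy=5,interpolation=I) #400x340
b=cv2.resize(t[190:258,380:460],None,fx=5,fy=5,interpolation=I)
c=cv2.resize(s[175:235,190:270],None,fx=5,fy=4.3,interpolation=I)[:258]
d=cv2.resize(s[195:260,360:440],None,fx=5,fy=4,interpolation=I)[:258]
cv2.imwrite('pics/m1.png',np.vstack([np.hstack([a,b]),np.hstack([c,d])]))
```

```text
(no output)
```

View pics/m1.png

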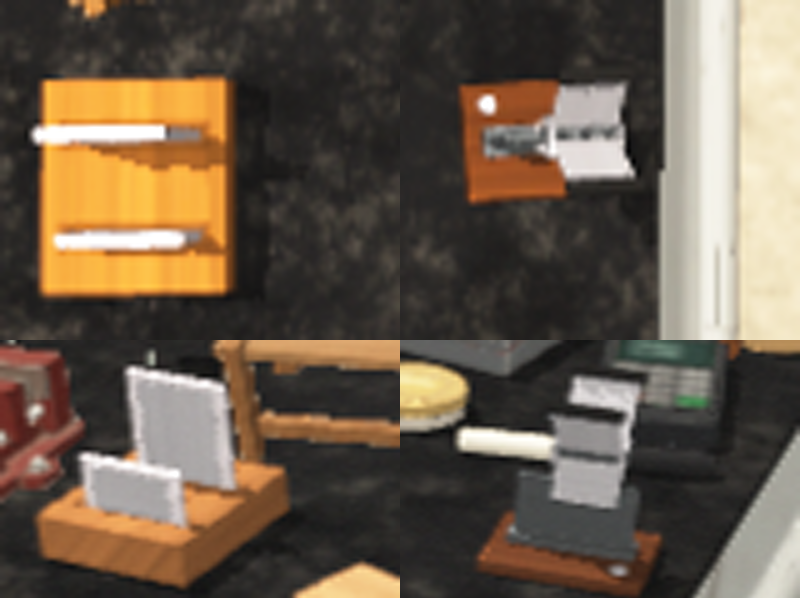

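The tall plate is the far (+x) one in the rack, and the clip's bars run roughly along y on the post strip. Next are rough positions from the top view and the wrist camera's mounting, so I can move the wrist camera over each thing.

Run:
```python
from h import *
import pickle
from scipy.spatial.transform import Rotation as Ro
D=pickle.load(open('d0.pkl','rb'));t=D['top'];s=D['scene']
for uv in [(203,215.6),(240.6,215.6),(240.6,259.2),(203,259.2)]: print('rack',onz(t,uv,28).round(1))
# plates: top edge ends (left end near top view), triangulate via scene crop corners
tc=lambda x,y:(195+x/5,200+y/5); sc=lambda x,y:(190+x/5,175+(y-340)/4.3)
sd=lambda x,y:(360+(x-400)/5,195+(y-340)/4)
print('tallL',tri((t,tc(35,134)),(s,sc(127,369))),'tallR',tri((t,tc(166,132)),(s,sc(227,383))))
tb=lambda x,y:(380+(x-400)/5,190+y/5)
print('clip far bar L',tri((t,tb(557,86)),(s,sd(573,377))))
for p in [(460,86),(470,202)]: print('post foot',onz(t,tb(*p),10))
hsv=cv2.cvtColor(t['frame'],cv2.COLOR_BGR2HSV)
m=cv2.inRange(hsv,(8,90,90),(30,255,255));m[:, :300]=0;m[:200]=0;m[:,355:]=0;m[245:]=0
c=max(cv2.findContours(m,0,2)[0],key=cv2.contourArea);r=cv2.minAreaRect(c);print(r)
for p in cv2.boxPoints(r): print('stand',onz(t,p,28).round(1))
w=D['wrist'];T=w['world_to_cam'];cw=-T[:3,:3].T@T[:3,3];o=monitor.get_obs()
Rt=Ro.from_euler('xyz',o['tcp_rot']).as_matrix();print('cam in tool',Rt.T@(cw-o['tool_pos']),(Rt.T@T[:3,:3].T).round(3), 'camw',cw)
print('tool axes cols',Rt.round(3))
```

```text
rack [501.9 180.6  28. ]
rack [504.  92.  28.]
rack [401.7  88.7  28. ]
rack [399.6 176.8  28. ]
tallL [474.72036511 165.89309647  93.72736007] tallR [477.3836898  106.93297636  95.88523359]
clip far bar L [ 528.299592   -293.30509108  109.93077671]
post foot [ 533.23499436 -267.7665321    10.        ]
post foot [ 477.67712439 -273.37199613   10.        ]
((326.4601745605469, 223.36463928222656), (28.950265884399414, 42.889278411865234), 73.61045837402344)
stand [507.5 -52.3  28. ]
stand [ 538.4 -148.7   28. ]
stand [ 473.3 -169.3   28. ]
stand [442.7 -73.1  28. ]
cam in tool [  67.83399848    0.297614   -157.10177678] [[-0.001 -0.968 -0.252]
 [ 1.    -0.001  0.   ]
 [-0.001 -0.252  0.968]] camw [ 78.24056087 523.73580209 383.31742207]
tool axes cols [[-0.962  0.273 -0.   ]
 [ 0.273  0.962 -0.001]
 [ 0.    -0.001 -1.   ]]
```

servo_tool(linear=[[-0.25,-0.16,-0.02],[-0.25,-0.16,-0.02],[-0.25,-0.16,-0.02],[-0.25,-0.16,-0.02],[-0.25,-0.16,-0.02],[-0.25,-0.16,-0.02],[-0.25,-0.16,-0.02],[-0.25,-0.16,-0.02]], spin=[0,0,0,0,0,0,-0.1,-0.1], hand=1)

```text
time: 1.15
tool_pos: [464.8, 155.1, 258.8]
tcp_rot: [3.141, -0.0, -3.102]
contact_force: [0.7, 0.3, -0.4]
grip_width: 91.9
finger_force: 0.0
```

Run:
```python
from h import *
import pickle
d=cap('wrist','w1');o=monitor.get_obs();print(o['tool_pos'],o['tcp_rot'],o['dq'])
pickle.dump((d,o),open('w1.pkl','wb'))
```

```text
[470.35793267 150.74899316 258.96909592] [-3.13858915  0.00428661 -3.09511749] [ 0.08344575 -0.03469378  0.08653725  0.01768054 -0.01662865  0.43467239]
```

View pics/w1.png

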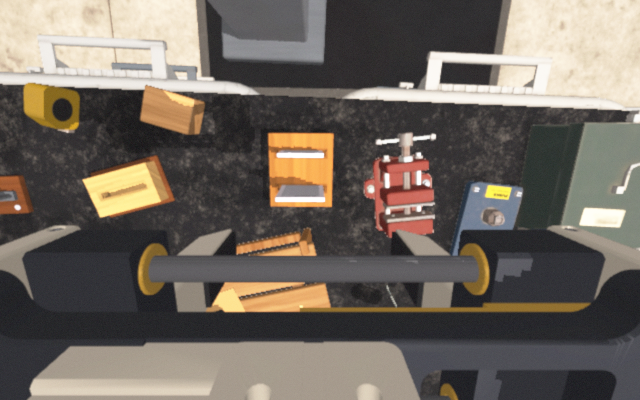

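The wrist view has the rack at (300,170) with the tall plate's top edge near (300,198) and the short one at (300,155). The stand is at (130,187) and the edge of the post at (10,195). The gripper hides rows below about 230. I'll take a settled frame here, then two more lower and to the right for the baseline.

```bash
cat > snap.py <<'E'
import sys,pickle
from h import *
n=sys.argv[1];d=cap('wrist',n);o=monitor.get_obs();print(o['tool_pos'].round(1) if hasattr(o['tool_pos'],'round') else o['tool_pos'],np.round(o['tcp_rot'],4),o['time'])
pickle.dump((d,o),open(n+'.pkl','wb'))
E
python3 snap.py w1b
```

```text
[467.7 153.1 258.4] [-3.1404e+00  1.7000e-03 -3.1080e+00] 1.25
```

servo_tool(linear=[[0.05,-0.16,0.1],[0.05,-0.16,0.1],[0.05,-0.16,0.1],[0,-0.16,0.1],[0,0,0],[0,0,0],[0,0,0],[0,0,0]], spin=[0,0,0,0,0,0,0,0])

```text
time: 2.25
tool_pos: [438.8, 28.6, 179.1]
tcp_rot: [3.142, 0.001, -3.106]
contact_force: [-0.9, -0.3, -0.4]
grip_width: 91.7
finger_force: 0.0
```

```bash
python3 snap.py w2
```

```text
[438.7  28.4 179. ] [ 3.1415e+00  7.0000e-04 -3.1058e+00] 2.3
```

servo_tool(linear=[[0,-0.29,0],[0,-0.29,0],[0,-0.29,0],[0,-0.29,0],[0,0,0],[0,0,0],[0,0,0],[0,0,0]], spin=[0,0,0,0,0,0,0,0])

```text
time: 3.3
tool_pos: [446.8, -202.8, 178.8]
tcp_rot: [3.141, 0.0, -3.105]
contact_force: [-0.3, 1.4, 0.4]
grip_width: 92.0
finger_force: 0.0
```

```bash
python3 snap.py w3
python3 - <<'E'
import cv2,numpy as np
a=cv2.imread('pics/w2.png')[60:260];b=cv2.imread('pics/w3.png')[60:260]
cv2.imwrite('pics/m2.png',cv2.resize(np.vstack([a,b]),(800,500),interpolation=cv2.INTER_CUBIC))
E
```

```text
[ 446.8 -203.   178.8] [-3.1416e+00  2.0000e-04 -3.1050e+00] 3.35
```

View pics/m2.png

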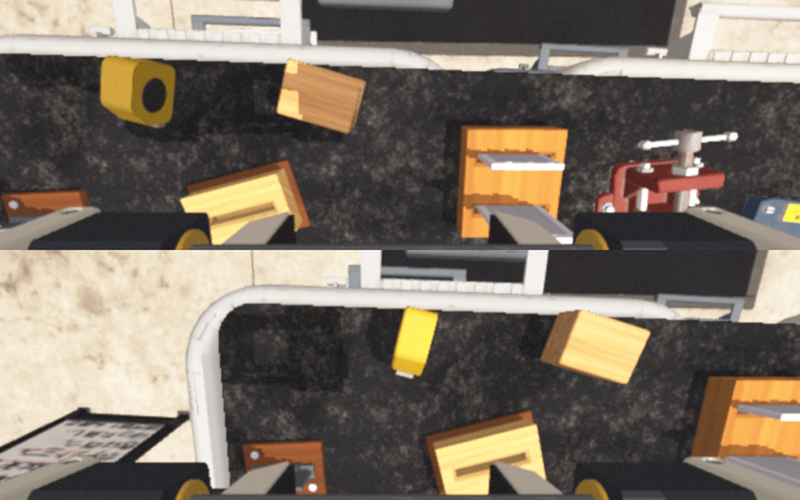

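Both views show the stand (upper frame (245,205), lower frame (490,460)) and the clip post partly under the gripper. I'll pull back and up to clear the fingers, then take three frames at different y.

servo_tool(linear=[[0.2,-0.05,-0.15],[0.2,-0.05,-0.15],[0,0,0],[0,0,0],[0,0,0],[0,0,0],[0,0,0],[0,0,0]], spin=[0,0,0,0,0,0,0,0])

```text
time: 4.35
tool_pos: [367.5, -226.7, 238.4]
tcp_rot: [3.141, -0.0, -3.106]
contact_force: [0.1, -0.5, -0.5]
grip_width: 92.0
finger_force: 0.0
```

```bash
python3 snap.py v1
```

```text
[ 367.5 -226.7  238.5] [ 3.1413e+00 -1.0000e-04 -3.1065e+00] 4.4
```

servo_tool(linear=[[0,0.27,0],[0,0.27,0],[0,0.27,0],[0,0,0],[0,0,0],[0,0,0],[0,0,0],[0,0,0]], spin=[0,0,0,0,0,0,0,0])

```text
time: 5.4
tool_pos: [361.7, -65.5, 238.5]
tcp_rot: [3.141, -0.0, -3.108]
contact_force: [0.7, -0.3, 0.7]
grip_width: 91.8
finger_force: 0.0
```

```bash
python3 snap.py v2
```

```text
[361.7 -65.4 238.5] [ 3.1415e+00 -2.0000e-04 -3.1078e+00] 5.45
```

servo_tool(linear=[[0,0.27,0],[0,0.27,0],[0,0.27,0],[0,0,0],[0,0,0],[0,0,0],[0,0,0],[0,0,0]], spin=[0,0,0,0,0,0,0,0])

```text
time: 6.45
tool_pos: [356.2, 96.3, 238.7]
tcp_rot: [3.142, 0.0, -3.108]
contact_force: [0.4, 0.2, -0.3]
grip_width: 91.7
finger_force: 0.0
```

```bash
python3 snap.py v3
python3 - <<'E'
import cv2,numpy as np
f=lambda n,a,b:cv2.imread(f'pics/{n}.png')[110:230]
cv2.imwrite('pics/m3.png',cv2.resize(np.vstack([f('v%d'%i,0,0) for i in (1,2,3)]),(800,450),interpolation=cv2.INTER_CUBIC))
E
```

```text
[356.2  96.5 238.6] [ 3.1415  0.     -3.1081] 6.5
```

View pics/m3.png

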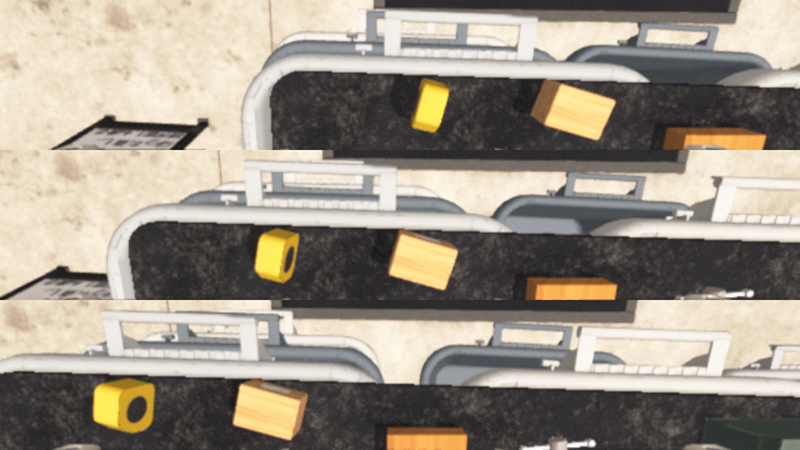

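Wrong direction: objects farther out appear lower in the image, so the camera has to go forward. I'll do that and sweep back across at x≈515.

servo_tool(linear=[[-0.26,0.02,0.07],[-0.26,0.02,0.07],[-0.26,0.02,0.07],[0,0,0],[0,0,0],[0,0,0],[0,0,0],[0,0,0]], spin=[0,0,0,0,0,0,0,0])

```text
time: 7.5
tool_pos: [511.4, 114.5, 197.3]
tcp_rot: [3.141, 0.001, -3.107]
contact_force: [0.8, -0.0, 0.2]
grip_width: 91.8
finger_force: 0.0
```

```bash
python3 snap.py u1
```

```text
[511.4 114.5 197.2] [ 3.1415e+00  1.0000e-03 -3.1066e+00] 7.55
```

servo_tool(linear=[[0,-0.27,0],[0,-0.27,0],[0,-0.27,0],[0,0,0],[0,0,0],[0,0,0],[0,0,0],[0,0,0]], spin=[0,0,0,0,0,0,0,0])

```text
time: 8.55
tool_pos: [517.3, -46.7, 196.7]
tcp_rot: [3.141, 0.0, -3.105]
contact_force: [-0.3, -0.5, 0.4]
grip_width: 91.9
finger_force: 0.0
```

```bash
python3 snap.py u2
```

```text
[517.3 -46.9 196.7] [ 3.1415e+00  1.0000e-04 -3.1057e+00] 8.6
```

servo_tool(linear=[[0,-0.29,0],[0,-0.29,0],[0,-0.29,0],[0,-0.29,0],[0,0,0],[0,0,0],[0,0,0],[0,0,0]], spin=[0,0,0,0,0,0,0,0])

```text
time: 9.6
tool_pos: [525.6, -278.1, 196.9]
tcp_rot: [-3.142, 0.0, -3.105]
contact_force: [0.4, 0.8, -0.5]
grip_width: 91.8
finger_force: 0.0
```

```bash
python3 snap.py u3
python3 - <<'E'
import cv2,numpy as np
f=lambda n:cv2.imread(f'pics/{n}.png')[90:240]
cv2.imwrite('pics/m4.png',cv2.resize(np.vstack([f('u%d'%i) for i in (1,2,3)]),(800,562),interpolation=cv2.INTER_CUBIC))
E
```

```text
[ 525.6 -278.3  196.9] [-3.1416e+00  3.0000e-04 -3.1052e+00] 9.65
```

View pics/m4.png

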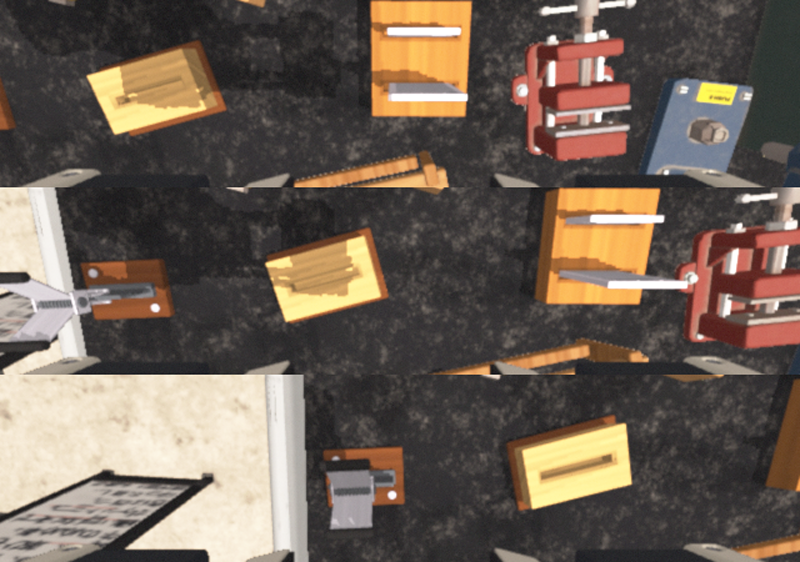

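All three frames are usable. In u1 the tall plate's top edge spans about (310..373,168), in u3 the stand's slot is near (461,165), and the clip is near (282,185). Next is an enlarged composite with colour-mask measurements.

Run:
```python
from h import *
import pickle
L=lambda n:pickle.load(open(n+'.pkl','rb'))[0]
u={i:L('u%d'%i) for i in (1,2,3)};w=L('w1b')
C=lambda d,x0,x1,y0,y1:cv2.resize(d['frame'][y0:y1,x0:x1],None,fx=4,fy=4,interpolation=cv2.INTER_CUBIC)
cv2.imwrite('pics/m5.png',np.vstack([np.hstack([C(u[1],295,395,130,180),C(u[2],455,555,140,190)]),np.hstack([C(u[3],405,505,110,210),C(u[3],240,340,130,230)])]))
for i,roi in ((1,(300,385,150,180)),(2,(480,556,150,180))):
    x0,x1,y0,y1=roi;f=u[i]['frame'][y0:y1,x0:x1]
    m=cv2.inRange(f,(195,195,195),(255,255,255))
    for c in cv2.findContours(m,0,2)[0]:
        if cv2.contourArea(c)>15: print('white',i,cv2.contourArea(c),(cv2.boxPoints(cv2.minAreaRect(c))+[x0,y0]).round(1).tolist())
for i,(x0,x1,y0,y1) in ((1,(60,185,100,210)),(2,(200,320,100,215)),(3,(400,515,110,215))):
    f=u[i]['frame'][y0:y1,x0:x1];h=cv2.cvtColor(f,cv2.COLOR_BGR2HSV)
    m=cv2.inRange(h,(15,60,75),(32,255,255));c=max(cv2.findContours(m,0,2)[0],key=cv2.contourArea)
    r=cv2.minAreaRect(c);print('stand',i,np.round(r[1],1),(cv2.boxPoints(r)+[x0,y0]).round(1).tolist(),np.unique(h[m>0][:,0],return_counts=True)[0])
```

```text
white 1 307.0 [[311.0, 165.0], [373.0, 165.0], [373.0, 170.0], [311.0, 170.0]]
white 2 316.5 [[486.0, 164.0], [550.0, 164.0], [550.0, 170.0], [486.0, 170.0]]
white 2 20.5 [[551.0, 158.0], [555.0, 158.0], [555.0, 166.0], [551.0, 166.0]]
stand 1 [53.1 94.3] [[68.2, 149.3], [159.0, 123.6], [173.5, 174.7], [82.7, 200.5]] [15 16 17 18 19 20 21 22 23 24 25 26 27]
stand 2 [51.5 83.7] [[211.1, 149.5], [291.8, 127.4], [305.4, 177.1], [224.7, 199.2]] [15 16 17 18 19 20 21 22 23 24 25 26 27 28]
stand 3 [52.4 94.8] [[407.9, 148.8], [499.9, 125.8], [512.6, 176.6], [420.6, 199.6]] [15 16 17 18 19 20 21 22 23 24 25 26 27 28]
```

View pics/m5.png

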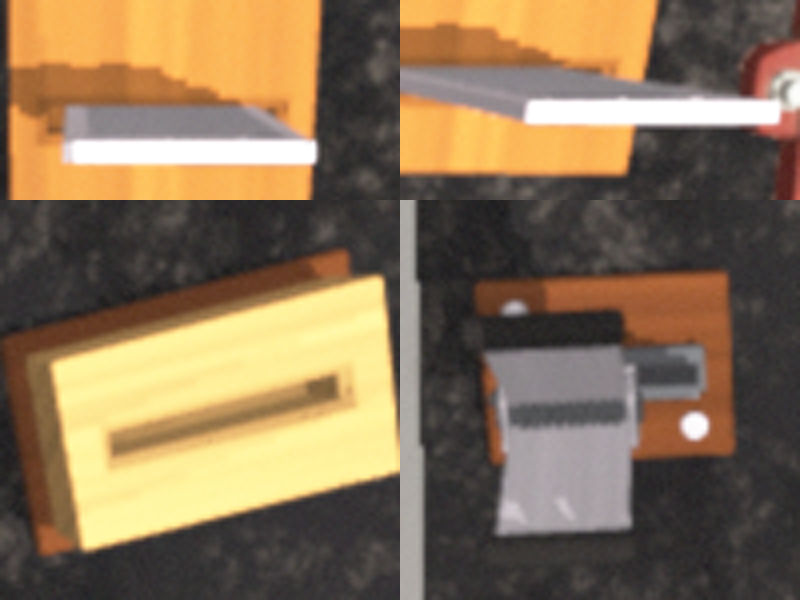

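Run:
```python
from h import *
import pickle
L=lambda n:pickle.load(open(n+'.pkl','rb'))[0]
u={i:L('u%d'%i) for i in (1,2,3)};t=pickle.load(open('d0.pkl','rb'))['top']
for n,a,b in (('L',(311,167.5),(486,167.5)),('R',(373.4,167.5),(549.8,167.5))):
    p=tri((u[1],a),(u[2],b));print('plate',n,p.round(1),'z=93:',onz(u[1],a,93).round(1),onz(u[2],b,93).round(1), 'top cam reproj',proj(t,p).round(1))
P={}
for i,(x0,x1,y0,y1) in ((2,(200,320,100,215)),(3,(400,530,110,215))):
    f=u[i]['frame'][y0:y1,x0:x1];h=cv2.cvtColor(f,cv2.COLOR_BGR2HSV)
    m=cv2.inRange(h,(17,60,90 if i==2 else 190),(32,255,255));c=max(cv2.findContours(m,0,2)[0],key=cv2.contourArea)
    q=cv2.approxPolyDP(cv2.convexHull(c),4,True)[:,0]+[x0,y0];print(i,q.tolist());P[i]=q
    if i==3:
        r=cv2.minAreaRect(c);print('rect',r)
        hole=cv2.bitwise_and(cv2.bitwise_not(m),cv2.drawContours(np.zeros_like(m),[c],-1,255,-1))
        k=max(cv2.findContours(hole,0,2)[0],key=cv2.contourArea);r=cv2.minAreaRect(k);b=cv2.boxPoints(r)+[x0,y0]
        print('slot px',np.round(r[0],1)+[x0,y0],r[1]);print('slot world z28',[onz(u[3],p,28).round(1).tolist() for p in b],onz(u[3],np.array(r[0])+[x0,y0],28).round(1))
        print('top corners z28',[onz(u[3],p,28).round(1).tolist() for p in q])
bl=tri((u[2],(22.4,161)),(u[3],(295,212.4)));print('bar near +y end',bl.round(1))
```

```text
plate L [478.8 111.9  90.6] z=93: [478.5 111.9  93. ] [478.6 110.4  93. ] top cam reproj [226.5 225.7]
plate R [476.6 169.   92.6] z=93: [476.6 168.9  93. ] [476.6 168.7  93. ] top cam reproj [200.4 226.1]
2 [[290, 129], [304, 176], [228, 196], [213, 150]]
3 [[500, 130], [504, 177], [425, 196], [418, 150]]
rect ((62.411773681640625, 52.647056579589844), (48.99219512939453, 88.76803588867188), 75.96376037597656)
slot px [460.7 163.9] (6.765931129455566, 58.23040008544922)
slot world z28 [[497.1, -143.1, 28.0], [478.0, -82.0, 28.0], [485.2, -78.6, 28.0], [504.5, -140.0, 28.0]] [ 491.1 -110.7   28. ]
top corners z28 [[452.4, -73.5, 28.0], [504.3, -58.4, 28.0], [529.9, -146.3, 28.0], [477.3, -161.3, 28.0]]
bar near +y end [ 504.2 -289.2  124.3]
```

servo_tool(linear=[[0.023,0.3,0.02],[0.023,0.3,0.02],[0.023,0.3,0.02],[0.023,0.3,0.02],[0.023,0.3,0.02],[0.023,0.3,0.02],[0.023,0.3,0.02],[0,0,0]], spin=[0,0,0,0,0,0,0,0])

```text
time: 10.65
tool_pos: [477.2, 143.3, 168.7]
tcp_rot: [3.141, -0.0, -3.1]
contact_force: [-0.1, -0.7, -0.0]
grip_width: 91.9
finger_force: 0.0
```

```bash
python3 snap.py p1
python3 - <<'E'
from h import *
import pickle
L=lambda n:pickle.load(open(n+'.pkl','rb'))[0]
u={i:L('u%d'%i) for i in (1,2,3)}
for a,b in (((290,129),(498,127)),((213,150),(418,150)),((228,196),(425,196))): print(tri((u[2],a),(u[3],b)).round(1))
E
```

```text
[477.8 141.3 168.8] [-3.1415e+00  2.0000e-04 -3.1018e+00] 10.7
[450.2 -74.3  24.8]
[ 477.3 -160.7   26.2]
[ 530.  -145.8   26.6]
```

servo_tool(linear=[[0,0,0.12],[0,0,0.12],[0,0,0.12],[0,0,0.1],[0,0,0.08],[0,0,0.05],[0,0,0],[0,0,0]], spin=[0,0,0,0,0,0,0,0])

```text
time: 11.7
tool_pos: [479.0, 139.1, 51.2]
tcp_rot: [3.141, 0.001, -3.107]
contact_force: [0.8, -0.4, -0.7]
grip_width: 91.9
finger_force: 0.0
```

servo_tool(linear=[[0,0,0],[0,0,0],[0,0,0],[0,0,0],[0,0,0],[0,0,0],[0,0,0],[0,0,0]], spin=[0,0,0,0,0,0,0,0], hand=-1)

```text
time: 12.7
tool_pos: [478.6, 139.4, 50.7]
tcp_rot: [3.141, 0.0, -3.107]
contact_force: [0.3, 0.5, 2.4]
grip_width: 57.9
finger_force: 30.0
```

servo_tool(linear=[[0,0,-0.05],[0,0,-0.1],[0,0,-0.1],[0,-0.15,-0.05],[0,-0.2,0],[0,-0.2,0],[0,-0.2,0],[0,-0.2,0]], spin=[0,0,0,0,0,0,0,0])

```text
time: 13.7
tool_pos: [485.0, -51.9, 111.2]
tcp_rot: [-3.142, 0.0, -3.107]
contact_force: [0.3, 0.7, -1.6]
grip_width: 57.5
finger_force: 30.0
```

servo_tool(linear=[[-0.013,-0.15,0],[-0.01,-0.149,0],[0,0,0],[0,0,0],[0,0,0],[0,0,0],[0,0,0],[0,0,0]], spin=[0,0,-0.08,-0.077,0,0,0,0])

```text
time: 14.7
tool_pos: [491.8, -110.1, 110.7]
tcp_rot: [3.141, 0.0, -2.861]
contact_force: [-0.3, 0.2, -0.5]
grip_width: 57.8
finger_force: 30.0
```

```bash
python3 snap.py p2;python3 - <<'E'
from h import *
import pickle
s=cap('scene','s2');t=cap('top','t2');pickle.dump((s,t),open('st2.pkl','wb'))
w=cv2.imread('pics/p2.png')
a=cv2.resize(w[60:260,110:510],(800,400),interpolation=2)
b=cv2.resize(s['frame'][170:260,260:380],(400,300)[:2],interpolation=2);c=cv2.resize(t['frame'][180:255,280:380],(400,300),interpolation=2)
cv2.imwrite('pics/m6.png',cv2.resize(np.vstack([a,np.hstack([b,c])]),(686,600)))
E
```

```text
[ 491.8 -110.1  110.7] [ 3.1415  0.     -2.8605] 14.75
```

View pics/m6.png

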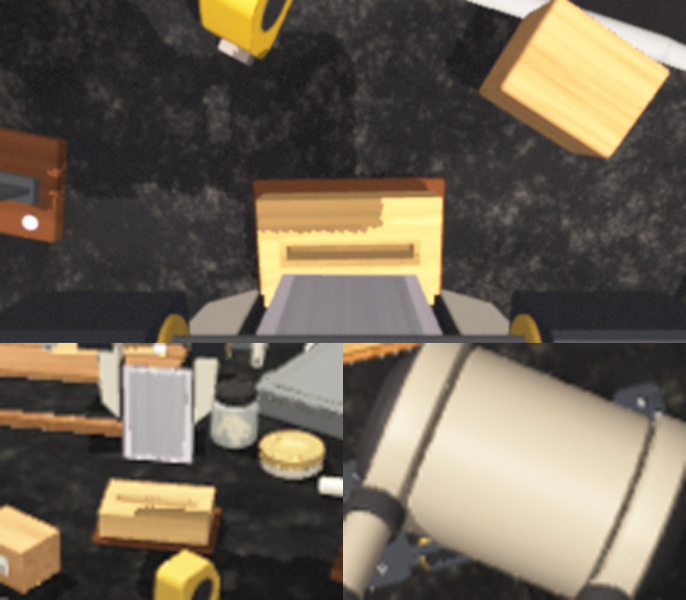

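The wrist view shows the plate held over the stand, parallel to the slot and centred on it: the slot is at columns 283–416 and the plate's lower edge at row 276. I'll compare their across-slot positions numerically.

Run:
```python
from h import *
import pickle
from scipy.spatial.transform import Rotation as Ro
d,o=pickle.load(open('p2.pkl','rb'));R=Ro.from_euler('xyz',o['tcp_rot']).as_matrix()
f=d['frame'];g=cv2.cvtColor(f,cv2.COLOR_BGR2GRAY)
tf=lambda uv,z:(R.T@(onz(d,uv,z)-o['tool_pos'])).round(1)[:2]
for c in (285,300,314,328,342): print(c,g[192:232,c].tolist())
for r in (205,207,209): print(r,g[r,270:292].tolist(),g[r,340:362].tolist())
for r in range(198,226,2): print(r,tf((313,r),28),tf((313,r),68-.3))
```

```text
285 [161, 157, 156, 162, 199, 226, 232, 236, 231, 224, 215, 182, 159, 152, 140, 130, 126, 129, 131, 155, 192, 204, 204, 214, 226, 233, 234, 220, 161, 135, 134, 135, 132, 135, 136, 135, 138, 135, 136, 135]
300 [156, 153, 163, 208, 232, 236, 236, 233, 230, 224, 209, 171, 156, 158, 147, 127, 127, 125, 130, 166, 196, 203, 199, 215, 227, 231, 233, 223, 176, 138, 133, 135, 135, 135, 134, 134, 135, 135, 136, 134]
314 [157, 160, 168, 210, 233, 236, 236, 234, 230, 223, 204, 168, 164, 161, 143, 126, 124, 126, 134, 169, 196, 197, 197, 216, 229, 232, 234, 226, 177, 139, 133, 133, 133, 132, 134, 132, 131, 133, 132, 133]
328 [174, 209, 232, 234, 235, 235, 235, 234, 229, 222, 204, 169, 161, 154, 134, 125, 122, 124, 138, 170, 194, 195, 199, 214, 230, 236, 237, 228, 182, 137, 131, 133, 133, 135, 132, 134, 135, 131, 135, 130]
342 [235, 234, 233, 235, 235, 235, 235, 232, 224, 215, 194, 163, 158, 152, 133, 126, 121, 123, 141, 174, 191, 192, 197, 218, 232, 237, 239, 231, 185, 139, 128, 128, 130, 125, 128, 128, 128, 126, 130, 129]
205 [239, 237, 234, 221, 218, 216, 200, 150, 123, 140, 151, 152, 152, 152, 
[... 276 characters left out ...]
 126, 124, 123, 123, 122, 122, 121, 120, 123, 164, 199, 196, 214, 226, 234, 234, 234, 234, 233, 234]
209 [236, 235, 231, 218, 209, 206, 194, 153, 127, 128, 128, 127, 127, 130, 127, 129, 123, 124, 126, 125, 127, 126] [123, 126, 123, 123, 124, 123, 122, 126, 124, 122, 129, 161, 187, 184, 206, 223, 230, 232, 232, 231, 231, 231]
198 [9.4 0.3] [19.1  0.3]
200 [7.7 0.3] [17.6  0.3]
202 [5.9 0.3] [16.1  0.3]
204 [4.1 0.3] [14.6  0.3]
206 [2.3 0.3] [13.1  0.3]
208 [0.5 0.3] [11.6  0.3]
210 [-1.3  0.3] [10.1  0.3]
212 [-3.1  0.3] [8.6 0.3]
214 [-5.   0.3] [7.1 0.3]
216 [-6.8  0.3] [5.5 0.3]
218 [-8.6  0.3] [4.  0.3]
220 [-10.5   0.3] [2.5 0.3]
222 [-12.3   0.3] [0.9 0.3]
224 [-14.2   0.3] [-0.6  0.3]
```

servo_tool(linear=[[0.004,0.004,0],[0,0,0.08],[0,0,0.06],[0,0,0.05],[0,0,0.04],[0,0,0.03],[0,0,0.03],[0,0,0]], spin=[0,0,0,0,0,0,0,0])

```text
time: 15.85
tool_pos: [490.9, -109.6, 52.3]
tcp_rot: [3.141, 0.0, -2.86]
contact_force: [-0.3, 1.3, -1.3]
grip_width: 57.7
finger_force: 30.0
```

servo_tool(linear=[[0,0,0.004],[0,0,0.003],[0,0,0],[0,0,0],[0,0,0],[0,0,0],[0,0,0],[0,0,0]], spin=[0,0,0,0,0,0,0,0])

```text
time: 16.85
tool_pos: [490.9, -109.6, 51.3]
tcp_rot: [3.142, 0.0, -2.86]
contact_force: [0.5, 0.1, -0.1]
grip_width: 58.0
finger_force: 30.0
```

servo_tool(linear=[[0,0,0.003],[0,0,0.002],[0,0,0],[0,0,0],[0,0,0],[0,0,0],[0,0,0],[0,0,0]], spin=[0,0,0,0,0,0,0,0])

```text
time: 17.85
tool_pos: [491.0, -109.6, 50.7]
tcp_rot: [-3.141, 0.0, -2.86]
contact_force: [-0.2, 0.5, 5.3]
grip_width: 58.0
finger_force: 30.0
```

servo_tool(linear=[[0,0,0],[0,0,0],[0,0,0],[0,0,0],[0,0,0],[0,0,0],[0,0,0],[0,0,0]], spin=[0,0,0,0,0,0,0,0], hand=1)

```text
time: 18.85
tool_pos: [490.8, -109.6, 50.2]
tcp_rot: [3.142, 0.0, -2.86]
contact_force: [-0.8, 0.1, -0.6]
grip_width: 91.7
finger_force: 0.0
```

servo_tool(linear=[[0,0,-0.06],[0,0,-0.15],[0,0,-0.2],[0,0,-0.25],[0,0,-0.05],[0,0,0],[0,0,0],[0,0,0]], spin=[0,0,0,0,0,0,0,0])

```text
time: 19.85
tool_pos: [490.2, -109.4, 190.9]
tcp_rot: [3.14, -0.002, -2.86]
contact_force: [0.2, 0.2, 0.4]
grip_width: 91.7
finger_force: 0.0
```

```bash
python3 snap.py q1
python3 - <<'E'
from h import *
import pickle
s=cap('scene','s3');t=cap('top','t3');pickle.dump((s,t),open('st3.pkl','wb'))
E
```

```text
[ 490.3 -109.5  191.1] [ 3.1401e+00 -1.8000e-03 -2.8601e+00] 19.9
```

Run:
```python
from h import *
import pickle
L=lambda n:pickle.load(open(n+'.pkl','rb'))[0]
u={i:L('u%d'%i) for i in (1,2,3)};D=pickle.load(open('d0.pkl','rb'))
n=(277.6,162.4);f=(280.6,216.6)
print('z113',onz(u[3],n,113).round(1),onz(u[3],f,113).round(1))
print('ends',onz(u[3],(260,162.4),113).round(1),onz(u[3],(295,162.4),113).round(1))
print('tri near +y end',tri((u[2],(22.4,161)),(u[3],(295,162.4))).round(1))
print('foot',[onz(u[3],(240+x/4,130+y/4),10).round(1).tolist() for x,y in ((75,83),(328,71),(335,255),(90,262))])
q=L('q1');g=q['frame'];m=cv2.inRange(g[190:222,260:370],(195,)*3,(255,)*3)
for c in cv2.findContours(m,0,2)[0]:
    if cv2.contourArea(c)>30:
        b=cv2.boxPoints(cv2.minAreaRect(c))+[260,190];print(cv2.contourArea(c),b.round(1).tolist(),[onz(q,p,93).round(1).tolist() for p in b])
```

```text
z113 [ 486.6 -308.9  113. ] [ 534.2 -306.   113. ]
ends [ 487.2 -323.7  113. ] [ 486.1 -294.3  113. ]
tri near +y end [ 485.8 -294.5  109.5]
foot [[485.9, -343.5, 10.0], [479.8, -268.7, 10.0], [535.4, -264.1, 10.0], [540.3, -339.6, 10.0]]
365.0 [[281.0, 201.0], [344.0, 201.0], [344.0, 207.0], [281.0, 207.0]] [[495.2, -138.1, 93.0], [479.2, -82.4, 93.0], [484.6, -80.6, 93.0], [500.7, -136.6, 93.0]]
```

servo_tool(linear=[[0.0445,-0.245,0],[0.0445,-0.245,0],[0.0445,-0.245,0],[0.0445,-0.244,0],[0,0,0],[0,0,0],[0,0,0],[0,0,0]], spin=[0,0,0,0,0.1133,0.1133,0.1133,0.1133])

```text
time: 21.0
tool_pos: [510.9, -307.6, 191.7]
tcp_rot: [3.141, -0.001, 2.705]
contact_force: [-0.0, -0.7, 0.3]
grip_width: 91.3
finger_force: 0.0
```

servo_tool(linear=[[0,0,0],[0,0,0],[0,0,0],[0,0,0],[0,0,0],[0,0,0],[0,0,0],[0,0,0]], spin=[0.1133,0.1133,0.1133,0.1133,0.1133,0.1133,0,0])

```text
time: 22.0
tool_pos: [511.0, -307.6, 192.0]
tcp_rot: [-3.141, -0.0, 1.647]
contact_force: [0.1, -1.0, -0.1]
grip_width: 91.8
finger_force: 0.0
```

```bash
python3 snap.py r1
python3 - <<'E'
from h import *
import pickle
from scipy.spatial.transform import Rotation as Ro
d,o=pickle.load(open('r1.pkl','rb'))
for p in [(486.6,-308.9,112),(534.2,-306,112),(510.4,-307.5,112)]: print('pred px',proj(d,p).round(1))
g=cv2.cvtColor(d['frame'],cv2.COLOR_BGR2GRAY)
for r in (185,195,205,215,225): print(r,g[r,262:366:2].tolist())
E
```

```text
[ 510.9 -307.6  192. ] [-3.1413e+00 -3.0000e-04  1.6462e+00] 22.05
pred px [285.  209.6]
pred px [340.3 210.4]
pred px [312.6 210.1]
185 [43, 47, 52, 53, 73, 72, 75, 76, 73, 73, 64, 57, 56, 77, 82, 114, 109, 105, 103, 103, 99, 148, 185, 179, 152, 158, 157, 156, 169, 183, 144, 94, 100, 105, 100, 105, 99, 66, 41, 42, 43, 44, 44, 40, 41, 47, 44, 44, 44, 45, 39, 41]
195 [49, 48, 48, 51, 54, 67, 86, 61, 58, 47, 49, 55, 54, 74, 221, 223, 223, 224, 223, 224, 221, 221, 222, 221, 165, 119, 120, 161, 182, 183, 181, 181, 180, 179, 181, 184, 170, 126, 42, 54, 55, 56, 43, 40, 43, 42, 45, 38, 37, 37, 44, 54]
205 [68, 71, 55, 49, 51, 51, 50, 53, 51, 42, 50, 58, 57, 63, 193, 221, 220, 220, 222, 223, 223, 220, 221, 221, 161, 137, 140, 160, 181, 182, 184, 184, 183, 183, 181, 149, 146, 122, 48, 56, 57, 53, 47, 55, 71, 52, 57, 56, 56, 55, 67, 62]
215 [57, 52, 54, 50, 60, 62, 58, 50, 55, 47, 50, 56, 56, 54, 170, 225, 226, 227, 226, 225, 223, 222, 222, 221, 196, 133, 133, 165, 181, 182, 182, 180, 180, 186, 185, 174, 152, 104, 49, 55, 56, 54, 45, 54, 55, 44, 46, 45, 40, 45, 43, 48]
225 [180, 178, 177, 131, 127, 128, 126, 126, 129, 110, 50, 54, 57, 50, 129, 158, 75, 41, 45, 49, 50, 46, 51, 44, 47, 38, 48, 53, 57, 49, 61, 63, 59, 50, 56, 81, 95, 85, 48, 56, 58, 49, 48, 45, 42, 47, 48, 54, 48, 49, 45, 43]
```

servo_tool(linear=[[0.008,0,0],[0,0,0.1],[0,0,0.14],[0,0,0.12],[0,0,0.08],[0,0,0.04],[0,0,0],[0,0,0]], spin=[0,0,0,0,0,0,0,0])

```text
time: 23.05
tool_pos: [511.4, -306.4, 97.1]
tcp_rot: [3.14, 0.001, 1.643]
contact_force: [-0.4, 0.4, 0.6]
grip_width: 91.8
finger_force: 0.0
```

Run:
```python
from h import *
import pickle
d,o=pickle.load(open('r1.pkl','rb'));g=cv2.cvtColor(d['frame'],cv2.COLOR_BGR2GRAY)
for c in (285,296,300,326,330,342): print(c,g[176:234,c].tolist())
```

```text
285 [81, 78, 80, 83, 78, 77, 73, 65, 52, 51, 53, 56, 48, 52, 53, 58, 49, 49, 53, 58, 58, 59, 56, 54, 54, 57, 57, 58, 57, 55, 55, 55, 57, 58, 59, 56, 60, 61, 58, 55, 58, 59, 60, 60, 56, 54, 55, 53, 57, 58, 54, 57, 57, 57, 73, 140, 193, 203]
296 [103, 106, 104, 104, 105, 104, 102, 103, 104, 105, 101, 103, 103, 105, 132, 191, 225, 222, 223, 224, 224, 222, 223, 222, 224, 224, 223, 223, 220, 220, 223, 223, 222, 222, 222, 223, 225, 224, 225, 227, 226, 225, 223, 223, 221, 222, 211, 159, 72, 41, 52, 129, 176, 184, 184, 187, 194, 197]
300 [108, 104, 107, 106, 103, 104, 105, 104, 105, 103, 104, 104, 110, 147, 202, 226, 222, 224, 224, 224, 222, 221, 223, 224, 224, 222, 220, 220, 220, 223, 222, 221, 221, 222, 222, 223, 226, 226, 227, 225, 223, 223, 222, 222, 212, 159, 75, 52, 52, 49, 62, 129, 179, 183, 184, 186, 190, 196]
326 [101, 99, 99, 102, 101, 96, 99, 98, 99, 100, 98, 97, 107, 141, 184, 195, 186, 184, 182, 180, 181, 182, 183, 181, 181, 180, 179, 182, 181, 183, 183, 183, 185, 186, 186, 185, 186, 183, 181, 180, 183, 184, 181, 181, 166, 124, 66, 57, 53, 59, 63, 60, 63, 128, 180, 184, 185, 186]
330 [108, 102, 101, 105, 104, 104, 101, 105, 103, 100, 104, 105, 103, 107, 135, 178, 196, 185, 181, 181, 181, 183, 183, 185, 182, 180, 180, 181, 181, 181, 181, 181, 182, 183, 182, 183, 185, 188, 186, 185, 183, 180, 180, 183, 183, 179, 166, 125, 73, 56, 50, 46, 57, 129, 181, 184, 185, 187]
342 [39, 37, 39, 36, 38, 42, 42, 39, 41, 43, 42, 44, 40, 41, 39, 33, 37, 49, 58, 55, 56, 59, 61, 57, 60, 58, 56, 60, 57, 57, 57, 57, 56, 59, 56, 61, 60, 56, 56, 56, 60, 58, 57, 59, 57, 57, 57, 56, 57, 58, 57, 59, 57, 54, 67, 132, 178, 185]
```

servo_tool(linear=[[-0.006,0,0],[0,0,0],[0,0,0],[0,0,0],[0,0,0],[0,0,0],[0,0,0],[0,0,0]], spin=[0,0,0,0,0,0,0,0], hand=-1)

```text
time: 24.05
tool_pos: [511.0, -307.2, 96.2]
tcp_rot: [-3.142, -0.0, 1.643]
contact_force: [-0.7, -0.3, -1.0]
grip_width: 20.7
finger_force: 30.0
```

servo_tool(linear=[[0,0,0],[0,0,0],[0,0,0],[0,0,0],[0,0,0],[0,0,0],[0,0,0],[0,0,0]], spin=[0,0,0,0,0,0,0,0])

```text
time: 25.05
tool_pos: [511.0, -307.2, 96.2]
tcp_rot: [3.142, -0.0, 1.643]
contact_force: [0.2, -0.0, -0.3]
grip_width: 20.8
finger_force: 30.0
```

servo_tool(linear=[[0,0,-0.05],[0,0,-0.1],[0,0,-0.15],[0,0,-0.15],[0,0,-0.05],[0,0,0],[0,0,0],[0,0,0]], spin=[0,0,0,0,0,0,0,0])

```text
time: 26.05
tool_pos: [510.6, -306.9, 195.0]
tcp_rot: [-3.14, -0.002, 1.643]
contact_force: [0.9, 0.2, -0.6]
grip_width: 20.6
finger_force: 30.0
```

servo_tool(linear=[[0.15,-0.005,0],[0.2,-0.006,0],[0.22,-0.007,0],[0.22,-0.007,0],[0.15,-0.006,0],[0.053,0,0],[0,0,0],[0,0,0]], spin=[0,0,0,0,-0.05,-0.05,-0.033,0])

```text
time: 27.05
tool_pos: [489.4, -109.4, 195.8]
tcp_rot: [-3.141, -0.001, 1.852]
contact_force: [0.6, 0.1, -0.4]
grip_width: 20.8
finger_force: 30.0
```

```bash
python3 snap.py c1
python3 - <<'E'
from h import *
import pickle
s=cap('scene','s4');t=cap('top','t4');pickle.dump((s,t),open('st4.pkl','wb'))
print(monitor.get_obs()['grip_width'])
p=proj(s,(490,-110,110));print(p);x,y=p.astype(int)
w=cv2.imread('pics/c1.png')
a=cv2.resize(w[150:240,240:390],(480,288),interpolation=2);a=cv2.copyMakeBorder(a,0,312,0,0,cv2.BORDER_CONSTANT)
tt=cv2.resize(t['frame'][170:260,270:390],(480,312),interpolation=2);a[288:]=tt[:312]
b=cv2.resize(s['frame'][y-90:y+60,x-40:x+40],(320,600),interpolation=2);print('scene off',x-40,y-90)
cv2.imwrite('pics/m7.png',np.hstack([a,b]))
E
```

```text
[ 489.4 -109.6  195.8] [-3.1410e+00 -5.0000e-04  1.8513e+00] 27.1
20.918794202275908
[314.83816878 195.07066067]
scene off 274 105
```

View pics/m7.png

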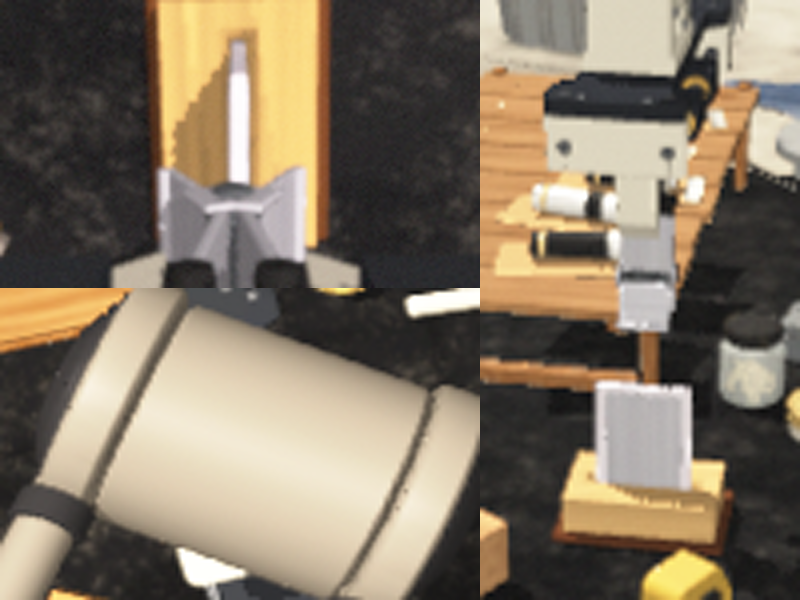

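The clip is held wide open over the plate. The wrist crop shows the plate edge at column 239 between jaws at 160–305, and the scene crop shows the jaw tips at row 330 and the plate top at row 383. I'll calculate the remaining offsets.

Run:
```python
from h import *
import pickle
s,t=pickle.load(open('st4.pkl','rb'))
y=np.array([0.961,0.276,0]);x=np.array([-.276,.961,0])
S=lambda a,b:(274+(a-480+.5)/4-.5,105+(b+.5)/4-.5)
P=np.array([490.2,-109.5,93])
for sg in (-1,1): print('plate top end pred',proj(s,P+sg*29*x).round(1))
print('obs',S(598,384),S(690,388))
c=np.array([489.4,-109.6,0])
print('obs jaw bottom corners',S(620,326),S(668,331))
for z in (135,140,145,150): print(z,[proj(s,c+[0,0,z]-16*y+sg*15*x).round(1).tolist() for sg in (-1,1)])
d,o=pickle.load(open('c1.pkl','rb'));W=lambda a,b:(240+(a+.5)/3.2-.5,150+(b+.5)/3.2-.5)
print('plate edge pts',[onz(d,W(a,b),93).round(1).tolist() for a,b in ((238,80),(239,165))],'expect end',(P+29*x).round(1))
print('jaw front outer tips',[onz(d,W(a,b),142).round(1).tolist() for a,b in ((160,170),(304,170))])
```

```text
plate top end pred [326.7 202.3]
plate top end pred [302.7 200.4]
obs (303.125, 200.625) (326.125, 201.625)
obs jaw bottom corners (308.625, 186.125) (320.625, 187.375)
135 [[319.9, 189.1], [307.1, 188.1]]
140 [[319.9, 187.2], [307.0, 186.2]]
145 [[319.9, 185.2], [307.0, 184.2]]
150 [[319.9, 183.3], [307.0, 182.3]]
plate edge pts [[482.6, -83.0, 93.0], [489.8, -107.0, 93.0]] expect end [482.2 -81.6  93. ]
jaw front outer tips [[468.5, -101.5, 142.0], [501.4, -92.0, 142.0]]
```

servo_tool(linear=[[0.01,0.008,0],[0,0,0.06],[0,0,0.07],[0,0,0.06],[0,0,0.05],[0,0,0.04],[0,0,0.03],[0,0,0]], spin=[0,0,0,0,0,0,0,0])

```text
time: 28.2
tool_pos: [490.4, -107.3, 133.9]
tcp_rot: [-3.141, -0.0, 1.852]
contact_force: [-0.4, 0.1, 0.0]
grip_width: 20.5
finger_force: 30.0
```

```bash
python3 snap.py e1
python3 - <<'E'
from h import *
import pickle
s=cap('scene','s5');o=monitor.get_obs();print(o['contact_force'],o['grip_width'],o['tool_pos'])
g=cv2.cvtColor(s['frame'],cv2.COLOR_BGR2GRAY)
for c in (306,310,314,318,322): print(c,g[190:226,c].tolist())
for r in (206,209,212): print(r,g[r,296:334].tolist())
d,_=pickle.load(open('e1.pkl','rb'));g=cv2.cvtColor(d['frame'],cv2.COLOR_BGR2GRAY)
for r in (184,190,196,202,206): print(r,g[r,284:344].tolist())
E
```

```text
[ 490.6 -107.3  134.3] [ 3.1415e+00 -1.0000e-04  1.8524e+00] 28.25
[ 0.64162629 -0.53079489 -0.2879188 ] 20.85265469232713 [ 490.75427494 -107.37509708  134.4974785 ]
306 [28, 26, 28, 34, 31, 33, 38, 96, 155, 145, 222, 252, 211, 188, 181, 180, 180, 178, 176, 174, 179, 178, 177, 177, 176, 176, 176, 176, 175, 176, 176, 175, 174, 173, 172, 165]
310 [177, 177, 177, 177, 178, 158, 95, 81, 139, 209, 199, 197, 197, 197, 194, 197, 202, 204, 228, 234, 171, 179, 181, 180, 181, 180, 180, 179, 180, 180, 180, 180, 178, 178, 179, 174]
314 [179, 179, 178, 179, 177, 163, 105, 72, 112, 181, 202, 199, 199, 202, 196, 196, 199, 198, 190, 178, 190, 182, 182, 181, 181, 181, 182, 179, 179, 181, 181, 179, 179, 179, 178, 175]
318 [181, 180, 180, 179, 180, 172, 135, 82, 97, 156, 204, 201, 200, 200, 197, 197, 199, 199, 194, 189, 190, 169, 182, 181, 182, 182, 181, 182, 181, 182, 182, 180, 180, 181, 180, 179]
322 [28, 26, 51, 79, 70, 67, 69, 61, 55, 36, 28, 80, 183, 223, 191, 184, 185, 184, 186, 186, 185, 183, 183, 183, 183, 184, 183, 183, 181, 182, 182, 180, 181, 181, 179, 181]
206 [24, 27, 26, 28, 26, 26, 83, 
[... 1334 characters left out ...]
 236, 234, 232, 232, 232, 233, 234, 234, 234, 234, 234, 235, 235, 235, 235, 234, 219, 152]
202 [218, 232, 234, 233, 232, 233, 232, 215, 188, 181, 177, 169, 165, 155, 152, 152, 158, 161, 161, 162, 161, 161, 154, 140, 161, 240, 254, 255, 255, 255, 255, 253, 209, 178, 181, 184, 203, 225, 227, 229, 233, 236, 235, 234, 230, 226, 219, 212, 219, 229, 236, 238, 234, 236, 236, 236, 235, 233, 215, 133]
206 [200, 232, 232, 223, 175, 183, 234, 246, 238, 168, 151, 158, 171, 178, 180, 176, 172, 159, 161, 161, 160, 159, 154, 138, 141, 211, 245, 246, 247, 248, 248, 241, 208, 167, 181, 185, 202, 224, 225, 222, 222, 209, 203, 211, 213, 213, 217, 223, 236, 248, 247, 244, 237, 235, 236, 236, 235, 235, 217, 132]
```

servo_tool(linear=[[0.005,0,0.002],[0,0,0],[0,0,0],[0,0,0],[0,0,0],[0,0,0],[0,0,0],[0,0,0]], spin=[0,0,0,0,0,0,0,0])

```text
time: 29.3
tool_pos: [490.3, -106.4, 133.8]
tcp_rot: [3.142, -0.0, 1.852]
contact_force: [-0.5, -0.2, -0.1]
grip_width: 20.9
finger_force: 30.0
```

```bash
python3 -c "
from h import *
print(monitor.get_obs()['tool_pos'],monitor.get_obs()['contact_force']);print(workorder.close_job())"
```

```text
[ 490.26008315 -106.37801463  133.82459694] [-0.5142542  -0.19854568 -0.10859885]
the job is handed in; nothing more can be done
None
```

The job is handed in at about 29 s of the 56 s: the tall plate stands in the stand's slot, and the squeezed-open clip is held over the middle of its top edge, jaws about 15 mm down each side by camera estimate, with no contact force at the wrist; no verdict came back.

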